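# Lock the lid of the food storage box

## Task

Lock the lid of the larger food storage box: flip all four of its side clips down until each lies flat against the side of the box. Leave the smaller box where it is, with its clips open.

Things in the scene. Friction and masses are not known exactly. Their poses are not given: they have to be found in the camera images.
- food_box: The larger of two white food boxes with blue lids: lid on, 140 mm (its x) by 180 mm (its y), 90 mm high with the lid. Origin: centre of its underside on the counter, z up. Heavy, does not move. Yaw within 0.5 rad, so its +x side is the far one. A blue clip is hinged on the lid's rim at the middle of each side. Things up to 60 mm high stand diagonally off its corners, none before its sides.
- clip_front (a joint): Angle (rad) of the larger box's clip on its -x (front) side: 0 = shut, hanging flat against the side; 1.57 = straight out, level; stop at 2.0. Starts at 1.2 to 1.8. Level hinge axis along the side through (-75, 0, 82) mm in the box's frame. Plate 50 mm wide, 36 mm long from the hinge, 4 mm thick. Friction about 1 N at its end, no spring: stays where left.
- clip_back (a joint): Angle (rad) of the larger box's clip on its +x (back) side: 0 = shut, hanging flat against the side; 1.57 = straight out, level; stop at 2.0. Starts at 1.2 to 1.8. Level hinge axis along the side through (75, 0, 82) mm in the box's frame. Plate 50 mm wide, 36 mm long from the hinge, 4 mm thick. Friction about 1 N at its end, no spring: stays where left.
- clip_left (a joint): Angle (rad) of the larger box's clip on its +y (left) side: 0 = shut, hanging flat against the side; 1.57 = straight out, level; stop at 2.0. Starts at 1.2 to 1.8. Level hinge axis along the side through (0, 95, 82) mm in the box's frame. Plate 50 mm wide, 36 mm long from the hinge, 4 mm thick. Friction about 1 N at its end, no spring: stays where left.
- clip_right (a joint): Angle (rad) of the larger box's clip on its -y (right) side: 0 = shut, hanging flat against the side; 1.57 = straight out, level; stop at 2.0. Starts at 1.2 to 1.8. Level hinge axis along the side through (0, -95, 82) mm in the box's frame. Plate 50 mm wide, 36 mm long from the hinge, 4 mm thick. Friction about 1 N at its end, no spring: stays where left.
- small_box: The smaller, loose box of the same make, 110 mm (its x) by 80 mm (its y), 55 mm high, with only two clips, both open; to be left alone. It stands off to the left or right. Origin: centre of its underside; z up.
- small_clip_front (a joint): Hinge angle (rad) of the clip on the smaller box's -x (front) side, 0 = shut, 1.57 = sticking straight out (26 mm long); to be left open.
- small_clip_back (a joint): Hinge angle (rad) of the clip on the smaller box's +x (back) side, 0 = shut, 1.57 = sticking straight out (26 mm long); to be left open.
There are look-alikes about, which are no part of the job. What is shaped like the food_box but pink is not meant.

How it is judged (in metres and radians):
At the end, for the whole second after the job is handed in: All four clips of the larger box are within 0.25 rad (14 degrees) of flat against its sides; the smaller box is within 30 mm of where it stood and both its clips are still open (above 0.8 rad) (value of joint each of clip_front, clip_back, clip_left, clip_right below 0.25 rad and value of joint each of small_clip_front, small_clip_back above 0.8 rad and distance of small_box from where it was at the start of the episode below 0.03 m); the robot touches nothing.
It fails at once if the smaller box is shifted by more than 30 mm (distance of small_box from where it was at the start of the episode above 0.03 m).
It fails at once if a clip of the smaller box is pushed down (below 0.8 rad) (value of joint any of small_clip_front, small_clip_back below 0.8 rad).
It also fails if it takes over 45 s, if anything falls off the work surface, if the arm or the gripper's body presses on something with over 40 N, if the wrist force passes 120 N, or if a joint passes its speed limit or range.

## Robot

A 6-joint arm with a two-finger parallel gripper is mounted at the origin on the work surface. World frame = base frame: x ahead of the robot, y to its left, z up, the work surface at z = 0. Lengths are in m, angles in degrees, forces in N, time in s.
With the tool pointing down it reaches from about 0.375 to 0.9 m from the base axis. Payload 3.1 kg.
Tool frame: the origin (TCP) lies midway between the tips of the shut fingers; the grasp point (between the pads) lies 19 mm behind it; z points along the fingers, y is the direction in which the jaws open and shut (so a half turn about z gives the same grasp; the last joint's range is limited). The gripper opens to 87 mm and grips with 3 to 60 N. Pads are 19 mm wide; open, the fingers measure 117 mm over their backs; the gripper's body (75 mm by 190 mm) begins 51 mm behind the grasp point.
Start: joints at [59.845, 30.224, 82.088, -0, 67.689, -10.227], TCP at [0.213, 0.588, 0.185] pointing down, gripper open.
Joint ranges: [-176.69, 176.69], [-43.24, 126.21], [12.49, 139.97], [-82, 262], [0, 151.66], [-163.58, 163.58]. Speed limits (degrees/s): [159.86, 159.86, 180, 180, 180, 180].

## Interface

Orientations are given as a 3x3 rotation matrix whose columns are the frame's x, y, z axes.
In Python, from rig import bot, capture, get_calibration gives the robot as it stands.
- The arm moves only by the tool play_rows, never from a script. Its arguments are lists of equal length, an entry for each row: "fingers": the closure in counts, from 0 (fully open) to 255 (shut); "linear": the shift along the tool's x, y, z in mm, a list of three; "rot": the turn, a rotation vector about the tool's x, y, z in degrees, a list of three. A call has 1 to 20 rows; each row is the pose to reach, as a shift and turn from the pose commanded when the call began, along the tool's axes at that moment; what a row does not reach only later rows make up. A row lasts 1/10 s, in which the tool goes at most 50 mm and 8.59 degrees, less where a joint would pass 70% of its speed; a pose out of reach is approached as far as the arm can. A call with a gripper value outside its range is refused whole. The fingers move at their own pace and stop on an object; the grip force is fixed at half the most. Time passes only in rows, so rows that repeat a pose let the fingers close. It gives the time, the measured TCP pose, the force and the opening at its end, in the units of the state.
- bot.read_state(): the state, without advancing time (a new reading comes with each control period).
- capture(name): name is "side" or "top" or "wrist"; returns the picture (384x512x3 uint8, red, green, blue); there is no depth.
- get_calibration(name): a dict with "vfov" (degrees; the focal length in pixels is half the picture's height over the tangent of half this angle, whatever the lens; pixels are square), "cx", "cy" (the principal point, pixels), "camera_from_world" (4x4, takes a point from world to camera coordinates). Camera axes: x right, y down, z forward; pixel columns grow to the right and rows downward; lengths in m; the calibration is good to about 2 mm. A picture is of the moment at which its call begins: read the wrist's pose just before it. get_calibration takes no time and is no camera call; for the wrist camera it gives the pose at the moment of the call.
- bot.hand_in(): hands the job in, once; it reports no verdict.
The state is a dict: "time_s": time; "joint_positions": joint angles; "qvel": joint speeds; "tau": joint torques, N m; "position": TCP position; "tcp_rot": TCP orientation; "force": force on the tool from outside, world axes, zero at the start; "moment": the same for the moment, N m; "opening": opening from 0.0 (shut) to 1.0 (fully open).
Only numpy, scipy, OpenCV 4.12 (cv2) and the standard library are available. Lean on these libraries where they do the work, as an engineer would, in place of code of your own. Each camera call takes 0.05 s, during which the arm holds its last target.

## Working session

There is one attempt and no reset: what is moved stays moved. The work goes in short steps, Python scripts to look and compute and a tool call to move; the robot and the scene stay as the last step left them, time stands still between calls to the robot, and variables do not carry over. Pictures are saved under pics/ and viewed, and the job is handed in when it is done.

Besides the shell and the picture viewer there is one more tool, called after ">>>" as name(argument=value, ...) on one line, values as JSON. play_rows: Moves the arm, as the interface text tells. Its arguments: {"type":"object","properties":{"fingers":{"type":"array"},"linear":{"type":"array"},"rot":{"type":"array"}},"required":["fingers","linear","rot"]}

```bash
ls; mkdir -p pics
python3 - <<'E'
from rig import bot,capture,get_calibration
import cv2
for n in("side","top"):
    cv2.imwrite(f"pics/{n}0.png",capture(n)[:,:,::-1])
    c=get_calibration(n);print(n,c)
s=bot.read_state();print(s)
E
```

```text
pics
side {'vfov': 50.40629725779633, 'cx': 250.52349419518364, 'cy': 195.08333335835576, 'camera_from_world': array([[ 0.77044756, -0.63719758, -0.01974348, -0.34851666],
       [-0.50915554, -0.59640229, -0.62053601,  0.28913484],
       [ 0.38362899,  0.48814296, -0.78392937,  0.96519906],
       [ 0.        ,  0.        ,  0.        ,  1.        ]])}
top {'vfov': 45.711471964599674, 'cx': 253.3269146452119, 'cy': 192.55849826898336, 'camera_from_world': array([[-0.0481317 , -0.99883955, -0.00170005,  0.02321934],
       [-0.97681521,  0.04742572, -0.20876505,  0.49595737],
       [ 0.20860342, -0.00838758, -0.97796435,  1.15832597],
       [ 0.        ,  0.        ,  0.        ,  1.        ]])}
{'time_s': 0.1, 'joint_positions': array([ 5.98467862e+01,  3.02731689e+01,  8.21497552e+01,  8.23580480e-04,
        6.76889730e+01, -1.02272272e+01]), 'qvel': array([-0.01400792, -0.12499284, -0.29258436, -0.05301468, -0.0503144 ,
       -0.0973934 ]), 'tau': array([-2.73927690e-04, -4.40984094e+01, -1.77149874e+01,  6.34892634e-02,
        5.33940364e-02, -2.55990454e-05]), 'position': array([0.21259588, 0.58694974, 0.18387066]), 'tcp_rot': array([[-9.40131607e-01,  3.40810176e-01, -9.92502915e-04],
       [ 3.40811431e-01,  9.40130172e-01, -1.68202458e-03],
       [ 3.59830843e-04, -1.91958081e-03, -9.99998093e-01]]), 'force': array([-0.45901429, -0.68157332, -0.68752673]), 'moment': array([-0.0044114 ,  0.00798944, -0.01833867]), 'opening': 0.9993323152953955}
```

View pics/side0.png

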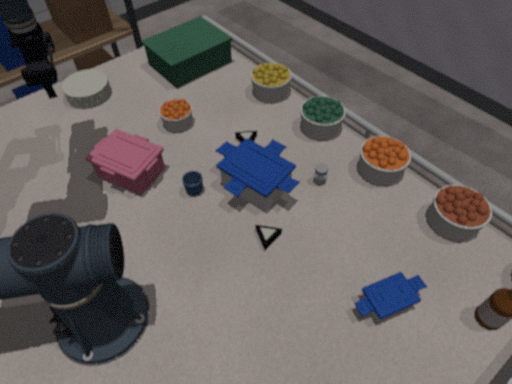

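View pics/top0.png

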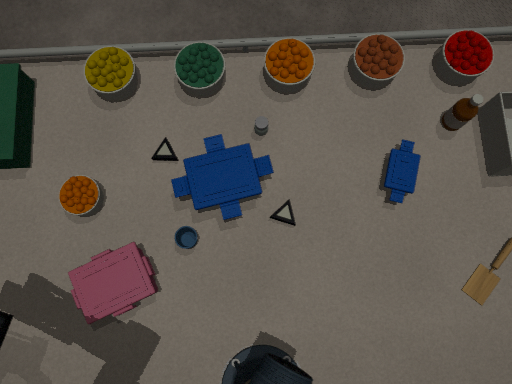

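The top view shows the large box's lid at about (222,177), its clips at (214,144), (181,188), (263,165) and (231,211), and the small box at (402,172). Next I measure.

```bash
cat > h.py <<'E'
import numpy as np,cv2
from rig import bot,capture,get_calibration
def cal(n):
    c=get_calibration(n);f=192/np.tan(np.radians(c['vfov']/2));return c,f
def ray(n,uv,z):
    c,f=cal(n);T=c['camera_from_world'];R=T[:3,:3];o=-R.T@T[:3,3]
    uv=np.atleast_2d(uv);out=[]
    for u,v in uv:
        d=R.T@np.array([(u-c['cx'])/f,(v-c['cy'])/f,1]);out.append(o+d*(z-o[2])/d[2])
    return np.array(out)
def proj(n,p):
    c,f=cal(n);q=(c['camera_from_world']@np.c_[np.atleast_2d(p),np.ones(len(np.atleast_2d(p)))].T)[:3]
    return np.c_[q[0]/q[2]*f+c['cx'],q[1]/q[2]*f+c['cy']]
E
python3 - <<'E'
from h import *
for n in("top","side"):
    im=cv2.imread(f"pics/{n}0.png");h=cv2.cvtColor(im,cv2.COLOR_BGR2HSV)
    m=cv2.inRange(h,(110,150,80),(128,255,255))
    k,l,st,ce=cv2.connectedComponentsWithStats(m)
    for i in range(1,k):
        if st[i,4]<300: continue
        b=(l==i).astype(np.uint8)*255
        o=cv2.morphologyEx(cv2.resize(b,None,fx=4,fy=4),cv2.MORPH_OPEN,cv2.getStructuringElement(cv2.MORPH_ELLIPSE,(105,105))) 
        cs=cv2.findContours(o,0,2)[0]
        print(n,i,st[i],ce[i])
        if not cs: 
            print(ray(n,ce[i],.055));continue
        r=cv2.minAreaRect(max(cs,key=cv2.contourArea)); bp=(cv2.boxPoints(r)+.5)/4-.5
        w=ray(n,bp,.09);print(w.round(4),w.mean(0),[np.linalg.norm(w[j]-w[j-1]).round(4) for j in range(4)],[np.degrees(np.arctan2(*(w[j]-w[j-1])[1::-1])).round(1) for j in range(4)])
    cv2.imwrite(f"pics/{n}z.png",cv2.resize(im[110:250,150:320],None,fx=4,fy=4,interpolation=cv2.INTER_CUBIC))
E
```

```text
side 1 [ 217  139   81   57 2346] [255.80946292 167.26300085]
[[ 0.4283  0.1068  0.09  ]
 [ 0.5545  0.2141  0.09  ]
 [ 0.6373  0.0479  0.09  ]
 [ 0.5093 -0.0421  0.09  ]] [0.53235003 0.08167854 0.09      ] [np.float64(0.1695), np.float64(0.1656), np.float64(0.1857), np.float64(0.1565)] [np.float64(118.5), np.float64(40.4), np.float64(-63.5), np.float64(-144.9)]
side 2 [ 356  273   69   45 1279] [390.35183737 294.91634089]
[[ 0.4409 -0.3989  0.09  ]
 [ 0.4872 -0.3592  0.09  ]
 [ 0.5311 -0.3962  0.09  ]
 [ 0.4831 -0.4343  0.09  ]] [ 0.48558163 -0.39715783  0.09      ] [np.float64(0.055), np.float64(0.061), np.float64(0.0573), np.float64(0.0613)] [np.float64(139.9), np.float64(40.6), np.float64(-40.1), np.float64(-141.6)]
```

View pics/topz.png

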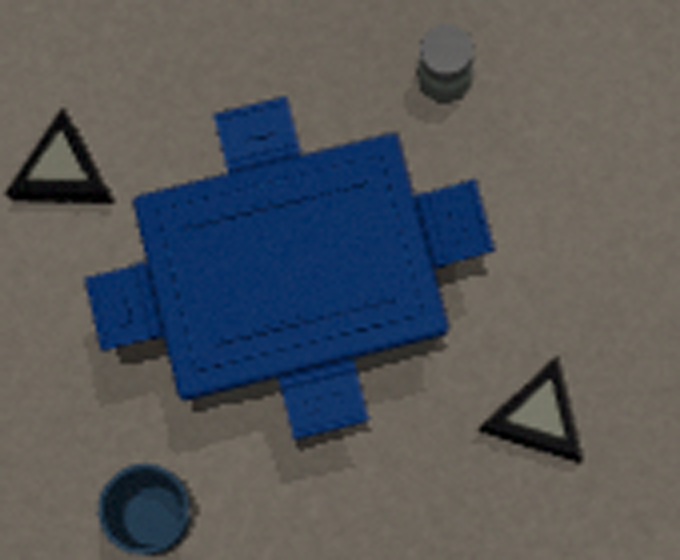

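View pics/sidez.png

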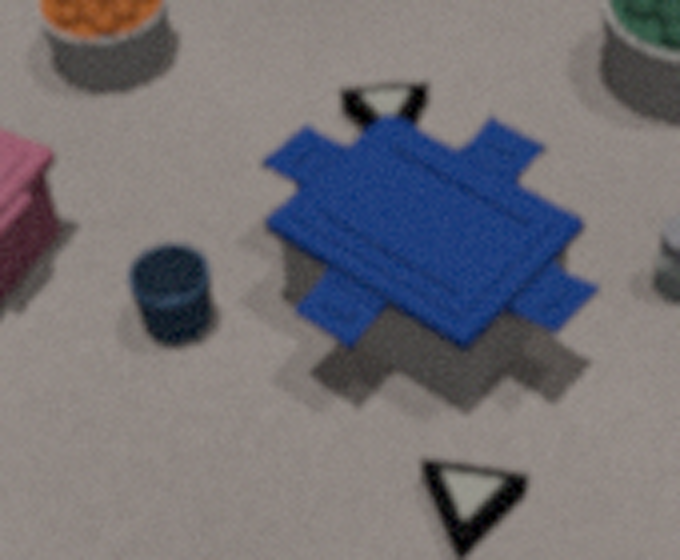

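The zoomed top view gives lid corners at zoom pixels (136,199), (398,133), (446,330) and (184,397). I'll check these with a mask and also get the clip tips from the two views.

Run:
```python
from h import *
z=np.array([(136,199),(398,133),(446,330),(184,397)])/4.+np.array([150,110])-.4
w=ray("top",z,.09);print(w.round(4),w.mean(0),[np.linalg.norm(w[j]-w[j-1]).round(4) for j in range(4)],[np.degrees(np.arctan2(*(w[j]-w[j-1])[1::-1])).round(1) for j in range(4)])
sz=np.array([(268,222),(388,118),(583,224),(466,345)])/4.+np.array([150,110])-.4
w=ray("side",sz,.09);print(w.round(4),w.mean(0),[np.linalg.norm(w[j]-w[j-1]).round(4) for j in range(4)],[np.degrees(np.arctan2(*(w[j]-w[j-1])[1::-1])).round(1) for j in range(4)])
n="top"
im=cv2.imread(f"pics/{n}0.png");h=cv2.cvtColor(im,cv2.COLOR_BGR2HSV)
m=cv2.inRange(h,(108,170,50),(128,255,255))
k,l,st,ce=cv2.connectedComponentsWithStats(m)
for i in range(1,k):
    if st[i,4]<300: continue
    b=(l==i).astype(np.uint8)*255
    o=cv2.morphologyEx(cv2.resize(b,None,fx=4,fy=4),cv2.MORPH_OPEN,np.ones((3,3),np.uint8)) 
    o=cv2.morphologyEx(o,cv2.MORPH_OPEN,cv2.getStructuringElement(cv2.MORPH_ELLIPSE,(97,97)))
    cs=cv2.findContours(o,0,2)[0]
    print(st[i],ce[i])
    if cs:
        bp=(cv2.boxPoints(cv2.minAreaRect(max(cs,key=cv2.contourArea)))+.5)/4-.5
        w=ray(n,bp,.09);print(bp,w.mean(0),[np.linalg.norm(w[j]-w[j-1]).round(4) for j in range(4)],[np.degrees(np.arctan2(*(w[j]-w[j-1])[1::-1])).round(1) for j in range(4)])
    else: print(ray(n,ce[i],.055))
```

```text
[[ 0.586   0.1774  0.09  ]
 [ 0.6228  0.0042  0.09  ]
 [ 0.4887 -0.0205  0.09  ]
 [ 0.4531  0.1489  0.09  ]] [0.53765238 0.07750647 0.09      ] [np.float64(0.1359), np.float64(0.177), np.float64(0.1363), np.float64(0.1731)] [np.float64(12.1), np.float64(-78.0), np.float64(-169.6), np.float64(101.9)]
[[ 0.4521  0.1456  0.09  ]
 [ 0.5813  0.1713  0.09  ]
 [ 0.6173  0.0014  0.09  ]
 [ 0.4855 -0.0267  0.09  ]] [0.53404914 0.0728821  0.09      ] [np.float64(0.1755), np.float64(0.1317), np.float64(0.1737), np.float64(0.1347)] [np.float64(101.0), np.float64(11.3), np.float64(-78.1), np.float64(-168.0)]
[ 172  135  101   85 2498] [221.87029624 176.24579664]
[[0.5445454  0.08108502 0.055     ]]
[385 140  35  62 761] [400.89618922 170.22996058]
[[ 0.5378536  -0.39848784  0.055     ]]
```

```bash
cat >> h.py <<'E'
def delta(target,yaw=None):
    s=bot.read_state();R=s['tcp_rot'];d=R.T@(np.array(target)-s['position'])*1000
    out=[d.round(1)]
    if yaw is not None:
        a=np.radians(yaw);x=np.array([np.cos(a),np.sin(a),0]);z=np.array([0,0,-1.]);Rt=np.c_[x,np.cross(z,x),z]
        out.append(np.degrees(cv2.Rodrigues(R.T@Rt)[0].ravel()).round(2))
    return out
E
python3 - <<'E'
from h import *
print(delta([.5,.075,.30],101.6))
E
```

```text
[array([-444.6, -383.6, -115.6]), array([-1.100e-01,  4.000e-02,  5.847e+01])]
```

>>> play_rows(fingers=[255, 255, 255, 255, 255, 255, 255, 255, 255, 255, 255, 255, 255, 255, 255, 255, 255, 255], linear=[[0, 0, -60], [-30, -25, -115], [-60, -52, -115], [-95, -82, -115], [-130, -112, -115], [-165, -142, -115], [-200, -172, -115], [-235, -202, -115], [-270, -232, -115], [-305, -262, -115], [-340, -292, -115], [-375, -323, -115], [-410, -353, -115], [-444, -383, -115], [-444, -383, -115], [-444, -383, -115], [-444, -383, -115], [-444, -383, -115]], rot=[[0, 0, 0], [0, 0, 5], [0, 0, 10], [0, 0, 15], [0, 0, 20], [0, 0, 25], [0, 0, 30], [0, 0, 35], [0, 0, 40], [0, 0, 45], [0, 0, 50], [0, 0, 55], [0, 0, 58.5], [0, 0, 58.5], [0, 0, 58.5], [0, 0, 58.5], [0, 0, 58.5], [0, 0, 58.5]])

```text
time_s: 1.9
position: [0.4989, 0.0775, 0.2997]
tcp_rot: [[-0.203, 0.979, -0.001], [0.979, 0.203, 0.0], [0.0, -0.001, -1.0]]
force: [-0.3, -0.1, -0.3]
opening: 0.005
```

Run:
```python
from h import *
s=bot.read_state();c=get_calibration("wrist");im=capture("wrist")
print(s['time_s'],s['position'],s['tcp_rot'].round(3),s['force'])
np.savez("w1.npz",T=c['camera_from_world'],v=c['vfov'],cx=c['cx'],cy=c['cy'])
cv2.imwrite("pics/w1.png",im[:,:,::-1])
```

```text
1.9 [0.49892816 0.07745988 0.29966143] [[-0.203  0.979 -0.001]
 [ 0.979  0.203  0.   ]
 [ 0.    -0.001 -1.   ]] [-0.30478452 -0.12485656 -0.30660274]
```

View pics/w1.png

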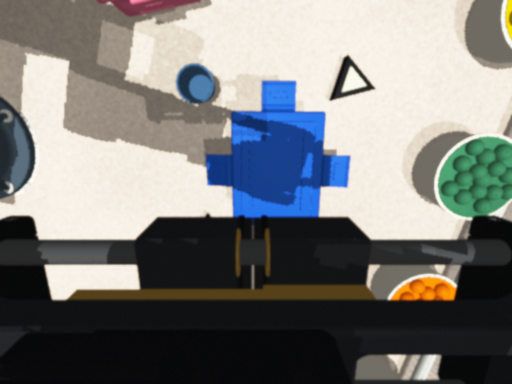

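The wrist view shows the lid's left edge from (232,112) to (325,112). The left clip is at (279,96), the front clip at (219,170), and the back clip at (337,171).

Run:
```python
import numpy as np
d=np.load("w1.npz");T=d['T'];R=T[:3,:3];o=-R.T@T[:3,3];f=192/np.tan(np.radians(d['v']/2))
print(o)
def ray(u,v,z):
    q=R.T@np.array([(u-d['cx'])/f,(v-d['cy'])/f,1]);return o+q*(z-o[2])/q[2]
for u,v,z in[(232,112,.09),(325,112,.09),(320,216,.09),(234,216,.09),(207,154,.085),(207,186,.085),(350,155,.085),(349,187,.085),(262,81,.085),(296,81,.085)]: print(u,v,ray(u,v,z).round(4))
a,b=ray(232,112,.09),ray(325,112,.09);e=(b-a);print(np.linalg.norm(e),np.degrees(np.arctan2(e[1],e[0])))
u=e/np.linalg.norm(e);n=np.array([-u[1],u[0],0]);print("centre",(a+b)/2-.09*n)
```

```text
[0.48482164 0.14684347 0.4990233 ]
232 112 [0.4537 0.1501 0.09  ]
325 112 [0.5861 0.1775 0.09  ]
320 216 [0.6216 0.021  0.09  ]
234 216 [ 0.4863 -0.007   0.09  ]
207 154 [0.4271 0.0817 0.085 ]
207 186 [0.4352 0.0319 0.085 ]
350 155 [0.6419 0.1246 0.085 ]
349 187 [0.6552 0.0757 0.085 ]
262 81 [0.4875 0.2008 0.085 ]
296 81 [0.5352 0.2106 0.085 ]
0.13521226592296412 11.68198379095868
centre [0.53809744 0.07569413 0.09      ]
```

>>> play_rows(fingers=[255, 255, 255, 255, 255, 255, 255, 255, 255, 255, 255, 255, 255, 255, 255, 255, 255, 255, 255, 255], linear=[[-5, -33, 30], [-10, -66, 60], [-10, -66, 95], [-10, -66, 130], [-10, -66, 160], [-10, -66, 180], [-10, -66, 188], [-10, -66, 196], [-10, -66, 204], [-10, -66, 212], [-10, -66, 220], [-10, -66, 228], [-10, -66, 236], [-10, -66, 244], [-10, -66, 246], [-10, -64, 246], [-10, -62, 246], [-10, -60, 246], [-10, -58, 246], [-10, -57, 246]], rot=[[0, 0, 0], [0, 0, 0], [0, 0, 0], [0, 0, 0], [0, 0, 0], [0, 0, 0], [0, 0, 0], [0, 0, 0], [0, 0, 0], [0, 0, 0], [0, 0, 0], [0, 0, 0], [0, 0, 0], [0, 0, 0], [0, 0, 0], [0, 0, 0], [0, 0, 0], [0, 0, 0], [0, 0, 0], [0, 0, 0]])

```text
time_s: 3.95
position: [0.4466, 0.0549, 0.054]
tcp_rot: [[-0.201, 0.98, 0.001], [0.98, 0.201, -0.0], [-0.0, 0.001, -1.0]]
force: [0.9, -0.1, -0.1]
opening: 0.006
```

```bash
cat >> h.py <<'E'
def st():
    s=bot.read_state();p=s['position'];a=np.radians(11.7);d=p-np.array([.5375,.0755,0])
    print(s['time_s'],'bx,by,z',(np.array([d[0]*np.cos(a)+d[1]*np.sin(a),-d[0]*np.sin(a)+d[1]*np.cos(a),d[2]])*1000).round(1),'F',s['force'].round(1),s['tcp_rot'].round(3).tolist())
E
python3 - <<'E'
from h import *
st()
im=capture("side")[:,:,::-1]
cv2.imwrite("pics/s1.png",cv2.resize(im[100:250,150:350],None,fx=4,fy=4,interpolation=cv2.INTER_CUBIC))
E
```

```text
3.95 bx,by,z [-93.1  -1.7  54. ] F [ 0.9 -0.1 -0.1] [[-0.201, 0.98, 0.001], [0.98, 0.201, -0.0], [-0.0, 0.001, -1.0]]
```

View pics/s1.png

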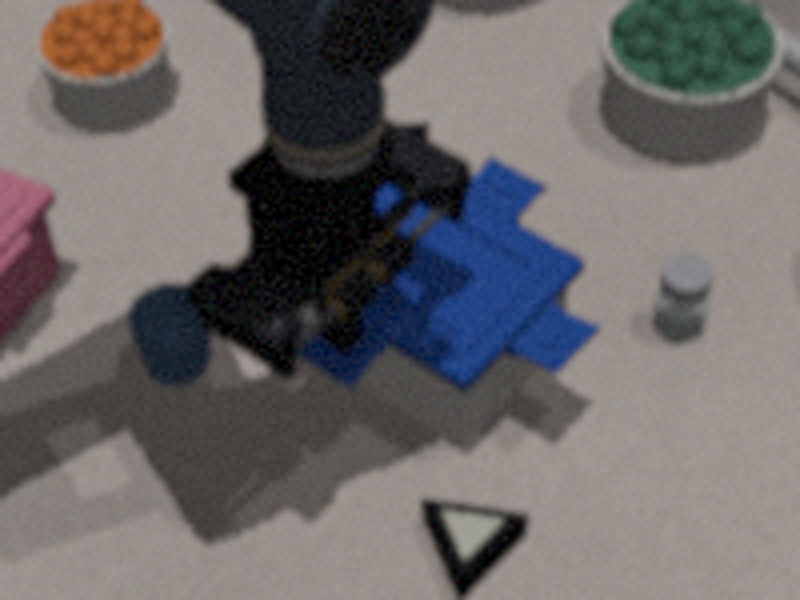

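Run:
```python
from h import *
s=bot.read_state()
a=np.radians(11.7);c=np.array([.5375,.0755,0]);ux=np.array([np.cos(a),np.sin(a),0]);uy=np.array([-ux[1],ux[0],0]);k=np.array([0,0,1.])
B=lambda x,y,z:c+(ux*x+uy*y+k*z)/1000
for n in("side","top"):
    im=np.ascontiguousarray(capture(n)[:,:,::-1])
    P=lambda p:tuple(((proj(n,p)[0]-[150,100])*4+2).astype(int))
    v=cv2.resize(im[100:250,150:350],None,fx=4,fy=4,interpolation=cv2.INTER_CUBIC)
    v=cv2.convertScaleAbs(v,alpha=2)
    cv2.circle(v,P(s['position']),4,(0,0,255),-1)
    for y in(-25,25):
        cv2.line(v,P(B(-75,y,82)),P(B(-111,y,82)),(0,255,255),1)
        cv2.line(v,P(B(-77,y,82)),P(B(-77,y,46)),(0,255,0),1)
    cv2.imwrite(f"pics/{n}2.png",v)
st()
```

```text
4.1 bx,by,z [-93.6  -1.6  53.8] F [-0.4 -0.6 -0.3] [[-0.201, 0.98, 0.0], [0.98, 0.201, -0.0], [-0.0, 0.0, -1.0]]
```

View pics/side2.png

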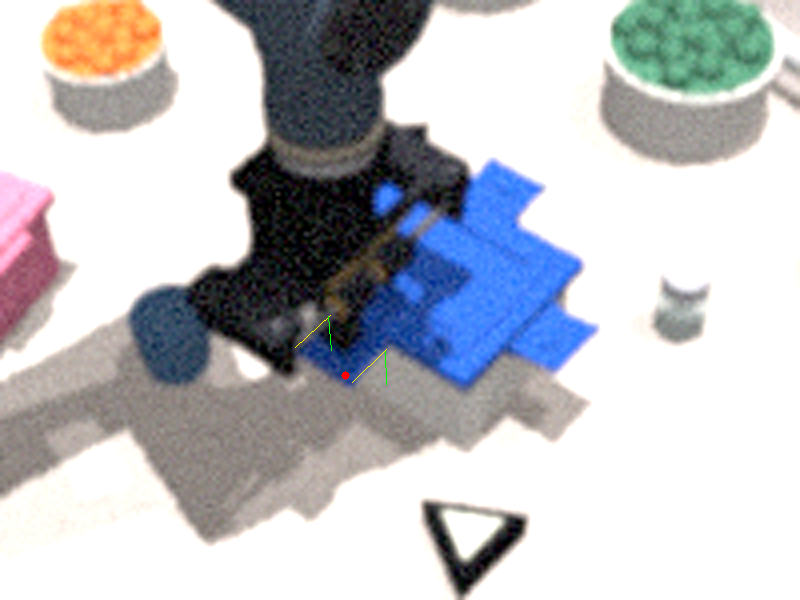

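View pics/top2.png

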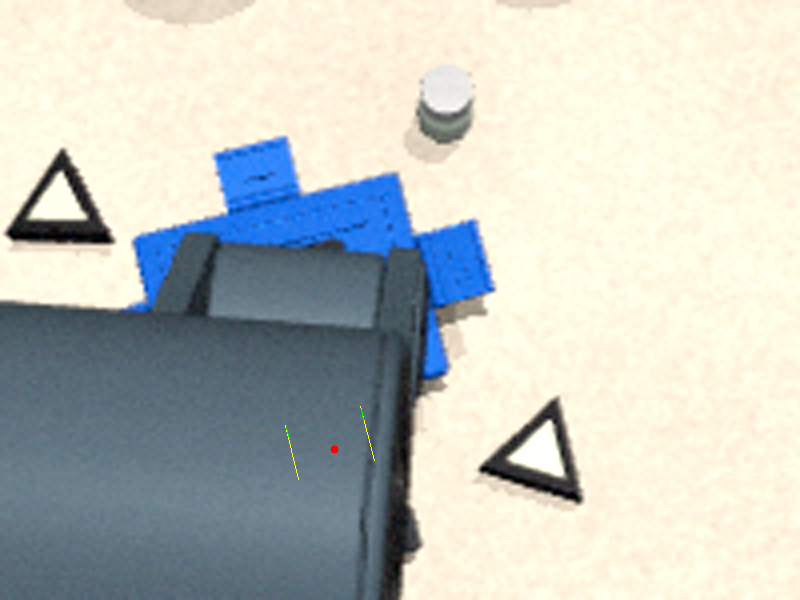

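Run:
```python
from h import *
im=capture("side")[:,:,::-1]
v=cv2.resize(im[155:215,200:280],None,fx=10,fy=10,interpolation=cv2.INTER_CUBIC)
cv2.imwrite("pics/s3.png",cv2.convertScaleAbs((255*(v/255.)**.5),alpha=1.))
```

```text
(no output)
```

View pics/s3.png

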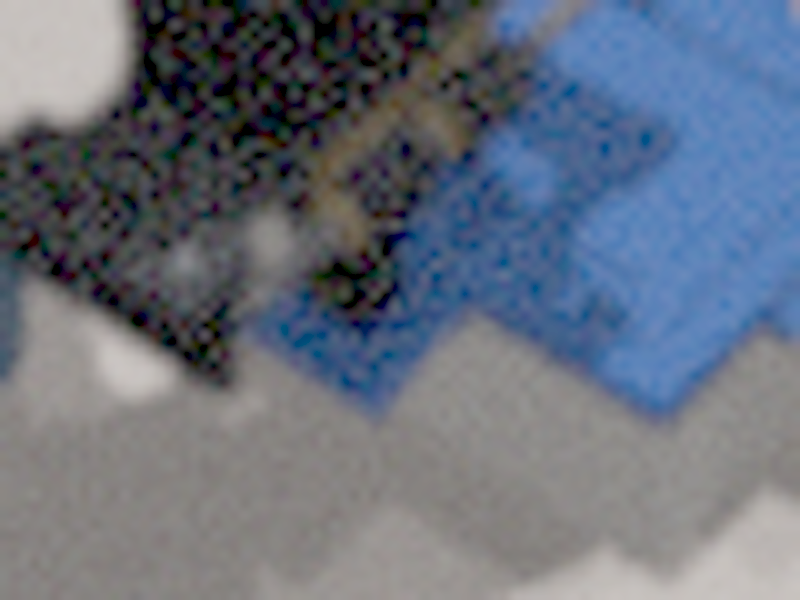

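The side view shows the front clip unmoved, with its tip still near (237,196). The dark fingertip ends on the clip at about (235,186). I'll check this with the wrist camera.

Run:
```python
from h import *
im=capture("wrist")[:,:,::-1]
cv2.imwrite("pics/w2.png",cv2.convertScaleAbs((255*(im/255.)**.6)))
st();print(bot.read_state()['joint_positions'],proj("wrist",bot.read_state()['position']),bot.read_state()['moment'])
```

```text
4.2 bx,by,z [-93.9  -1.5  53.8] F [-1.   0.2 -0.4] [[-0.201, 0.98, -0.0], [0.98, 0.201, -0.0], [-0.0, -0.0, -1.0]]
[-7.27576672e+00  3.04359348e+01  1.13624985e+02 -3.46253900e-03
  3.59433753e+01 -1.88523779e+01] [[252.22717537 212.66163138]] [-0.12820316  0.02304696  0.02275509]
```

View pics/w2.png

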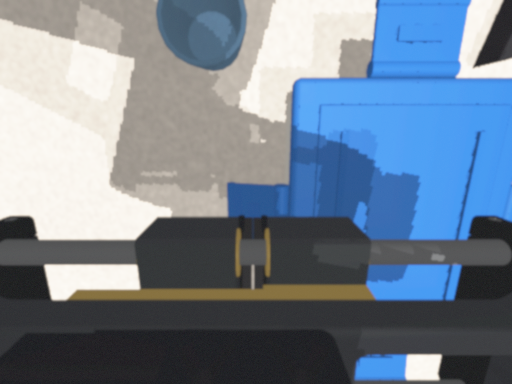

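Run:
```python
from h import *
a=np.radians(11.7);c=np.array([.5375,.0755,0])
def bf(p): d=p-c;return np.array([d[0]*np.cos(a)+d[1]*np.sin(a),-d[0]*np.sin(a)+d[1]*np.cos(a),d[2]])*1000
for uv in[(292,78),(228,183),(290,185)]:
  for z in(.09,.082,.06,.05): print(uv,z,bf(ray("wrist",[uv],z)[0]).round(1))
T=get_calibration("wrist")['camera_from_world'];o=-T[:3,:3].T@T[:3,3];print(o,bf(o))
```

```text
(292, 78) 0.09 [-71.2  91.4  90. ]
(292, 78) 0.082 [-70.1  92.5  82. ]
(292, 78) 0.06 [-67.1  95.4  60. ]
(292, 78) 0.05 [-65.8  96.8  50. ]
(228, 183) 0.09 [-108.8   30.8   90. ]
(228, 183) 0.082 [-109.5   28.9   82. ]
(228, 183) 0.06 [-111.6   23.7   60. ]
(228, 183) 0.05 [-112.5   21.4   50. ]
(290, 185) 0.09 [-70.3  29.5  90. ]
(290, 185) 0.082 [-69.1  27.5  82. ]
(290, 185) 0.06 [-66.   22.1  60. ]
(290, 185) 0.05 [-64.6  19.7  50. ]
[0.43181442 0.12442622 0.25311596] [-93.56811466  69.34136609 253.11595939]
```

>>> play_rows(fingers=[255, 255, 255, 255, 255, 255], linear=[[0, -5, 0], [0, -10, -5], [0, -10, -20], [0, -10, -40], [0, -10, -60], [0, -10, -60]], rot=[[0, 0, 0], [0, 0, 0], [0, 0, 0], [0, 0, 0], [0, 0, 0], [0, 0, 0]])

```text
time_s: 4.8
position: [0.4374, 0.0527, 0.1159]
tcp_rot: [[-0.201, 0.98, 0.005], [0.98, 0.201, -0.001], [-0.002, 0.005, -1.0]]
force: [-0.0, -0.6, 0.1]
opening: 0.008
```

Run:
```python
from h import *
st();s=bot.read_state()
im=capture("side")[:,:,::-1]
v=cv2.resize(im[140:220,190:290],None,fx=8,fy=8,interpolation=cv2.INTER_CUBIC)
v=cv2.convertScaleAbs((255*(v/255.)**.5),alpha=1.)
p=proj("side",s['position'])[0];print(p)
cv2.circle(v,tuple(((p-[190,140])*8+4).astype(int)),4,(0,0,255),-1)
cv2.imwrite("pics/s4.png",v)
```

```text
4.8 bx,by,z [-102.6   -2.   115.9] F [-0.  -0.6  0.1] [[-0.201, 0.98, 0.005], [0.98, 0.201, -0.001], [-0.002, 0.005, -1.0]]
[232.41964508 180.97580237]
```

View pics/s4.png

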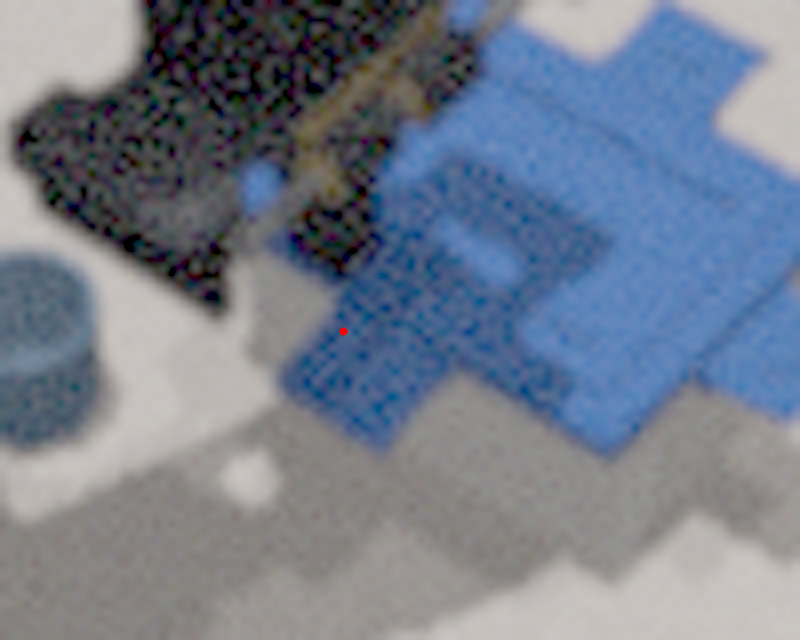

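Run:
```python
from h import *
s=bot.read_state();p=s['position'].copy()
for dz in(0,.01,.02,.03,.04,.07,.1):
    q=p+[0,0,dz];print(dz,proj("side",q).round(1),proj("wrist",q).round(1), proj("top",q).round(1))
im=capture("wrist")[:,:,::-1]
v=cv2.resize(im[190:310,160:345],None,fx=4,fy=4,interpolation=cv2.INTER_CUBIC)
cv2.imwrite("pics/w3.png",cv2.convertScaleAbs((255*(v/255.)**.5)))
```

```text
0 [[232.2 181.4]] [[252.2 212.6]] [[233.  211.8]]
0.01 [[232.  178.9]] [[252.2 217.1]] [[232.8 211.1]]
0.02 [[231.8 176.4]] [[252.3 222.1]] [[232.6 210.4]]
0.03 [[231.5 173.8]] [[252.3 227.6]] [[232.4 209.7]]
0.04 [[231.3 171.2]] [[252.4 233.8]] [[232.2 209. ]]
0.07 [[230.6 163.1]] [[252.5 257.1]] [[231.6 206.8]]
0.1 [[229.9 154.7]] [[252.7 292.3]] [[231.  204.4]]
```

View pics/w3.png

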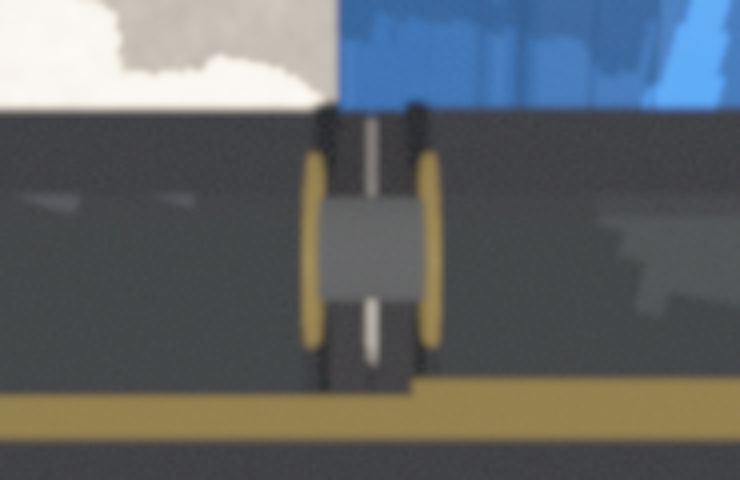

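Run:
```python
from h import *
s=bot.read_state();p=s['position'].copy();R=s['tcp_rot']
for lx in(-37.5,37.5):
  for dz in(.03,.05,.06,.07,.08,.09):
    q=p+R@np.array([lx,-95,0])/1000+[0,0,dz];print(lx,dz,proj("side",q).round(1), ((proj("side",q)[0]-[190,140])*8).round())
im=capture("side")[:,:,::-1]
v=cv2.resize(im[90:210,150:310],None,fx=5,fy=5,interpolation=cv2.INTER_CUBIC)
cv2.imwrite("pics/s5.png",cv2.convertScaleAbs((255*(v/255.)**.33)))
```

```text
-37.5 0.03 [[217.6 204.7]] [220. 517.]
-37.5 0.05 [[216.9 199.6]] [215. 477.]
-37.5 0.06 [[216.5 197. ]] [212. 456.]
-37.5 0.07 [[216.1 194.4]] [209. 435.]
-37.5 0.08 [[215.8 191.7]] [206. 413.]
-37.5 0.09 [[215.4 189. ]] [203. 392.]
37.5 0.03 [[195.1 189.9]] [ 41. 399.]
37.5 0.05 [[194.  184.7]] [ 32. 358.]
37.5 0.06 [[193.5 182.1]] [ 28. 337.]
37.5 0.07 [[193.  179.4]] [ 24. 315.]
37.5 0.08 [[192.4 176.7]] [ 19. 293.]
37.5 0.09 [[191.9 173.9]] [ 15. 271.]
```

View pics/s5.png

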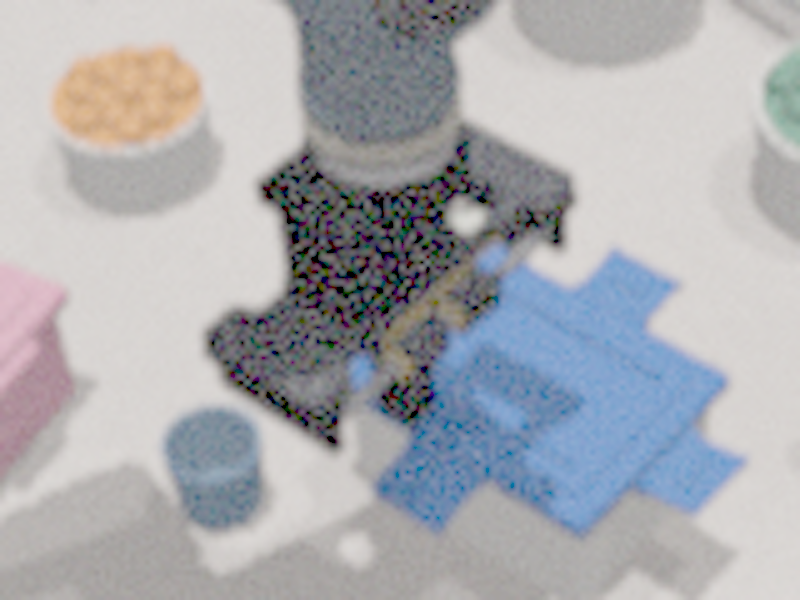

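>>> play_rows(fingers=[255, 255, 255, 255, 255, 255, 255, 255, 255, 255], linear=[[2, 0, 25], [2, 0, 45], [2, 0, 55], [2, 0, 62], [2, 0, 67], [2, 0, 72], [2, 0, 76], [2, 0, 80], [2, 0, 83], [2, 0, 83]], rot=[[0, 0, 0], [0, 0, 0], [0, 0, 0], [0, 0, 0], [0, 0, 0], [0, 0, 0], [0, 0, 0], [0, 0, 0], [0, 0, 0], [0, 0, 0]])

```text
time_s: 5.95
position: [0.4355, 0.0549, 0.0305]
tcp_rot: [[-0.201, 0.98, -0.001], [0.98, 0.201, 0.0], [0.0, -0.001, -1.0]]
force: [-0.4, -0.2, -0.4]
opening: 0.007
```

```bash
cat >> h.py <<'E'
def view(name,n="side",x0=150,x1=310,y0=90,y1=210,k=5,g=.5):
    v=cv2.resize(capture(n)[y0:y1,x0:x1,::-1],None,fx=k,fy=k,interpolation=cv2.INTER_CUBIC)
    cv2.imwrite(f"pics/{name}.png",cv2.convertScaleAbs((255*(v/255.)**g)))
E
python3 - <<'E'
from h import *
st();view("s6",y0=110,y1=230)
E
```

```text
5.95 bx,by,z [-104.1    0.5   30.5] F [-0.4 -0.2 -0.4] [[-0.201, 0.98, -0.001], [0.98, 0.201, 0.0], [0.0, -0.001, -1.0]]
```

View pics/s6.png

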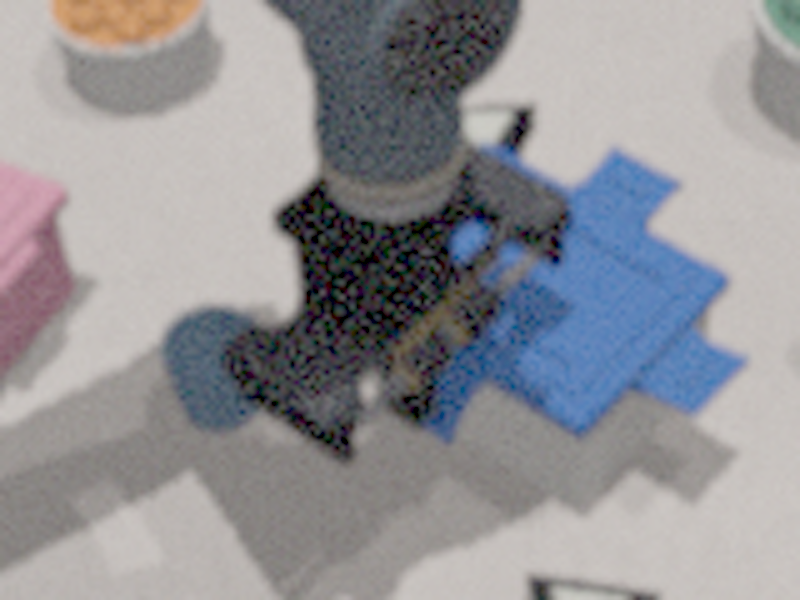

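Run:
```python
from h import *
a=np.radians(11.7);c=np.array([.5375,.0755,0]);ux=np.array([np.cos(a),np.sin(a),0]);uy=np.array([-ux[1],ux[0],0]);k=np.array([0,0,1.])
B=lambda x,y,z:c+(ux*x+uy*y+k*z)/1000
for t in(1.8,1.57,1.4,1.2,1,.8,.6,.4,.2,0): print(t,((proj("side",B(-75-36*np.sin(t),-25,82-36*np.cos(t)))[0])).round(1))
p=bot.read_state()['position']
for dz in(.02,.025,.03,.035,.04): print(dz,proj("side",p+[0,0,dz]).round(1))
```

```text
1.8 [237.8 193.1]
1.57 [237.7 195.2]
1.4 [237.9 196.5]
1.2 [238.5 197.7]
1 [239.4 198.4]
0.8 [240.5 198.6]
0.6 [241.9 198.4]
0.4 [243.4 197.7]
0.2 [245.  196.7]
0 [246.6 195.2]
0.02 [[232.7 196.3]]
0.025 [[232.6 195.1]]
0.03 [[232.5 194. ]]
0.035 [[232.4 192.8]]
0.04 [[232.3 191.7]]
```

>>> play_rows(fingers=[255, 255, 255, 255, 255, 255, 255, 255, 255], linear=[[0, 0, 5], [0, 0, 10], [0, 2, 12], [0, 4, 12], [0, 6, 12], [0, 8, 12], [0, 10, 12], [0, 12, 12], [0, 12, 12]], rot=[[0, 0, 0], [0, 0, 0], [0, 0, 0], [0, 0, 0], [0, 0, 0], [0, 0, 0], [0, 0, 0], [0, 0, 0], [0, 0, 0]])

```text
time_s: 6.9
position: [0.4481, 0.0574, 0.0188]
tcp_rot: [[-0.201, 0.98, 0.001], [0.98, 0.201, 0.0], [-0.0, 0.001, -1.0]]
force: [-0.6, 0.6, -0.5]
opening: 0.006
```

Run:
```python
from h import *
st();view("s7",y0=110,y1=230)
```

```text
6.9 bx,by,z [-91.2   0.4  18.8] F [-0.6  0.6 -0.5] [[-0.201, 0.98, 0.001], [0.98, 0.201, 0.0], [-0.0, 0.001, -1.0]]
```

View pics/s7.png

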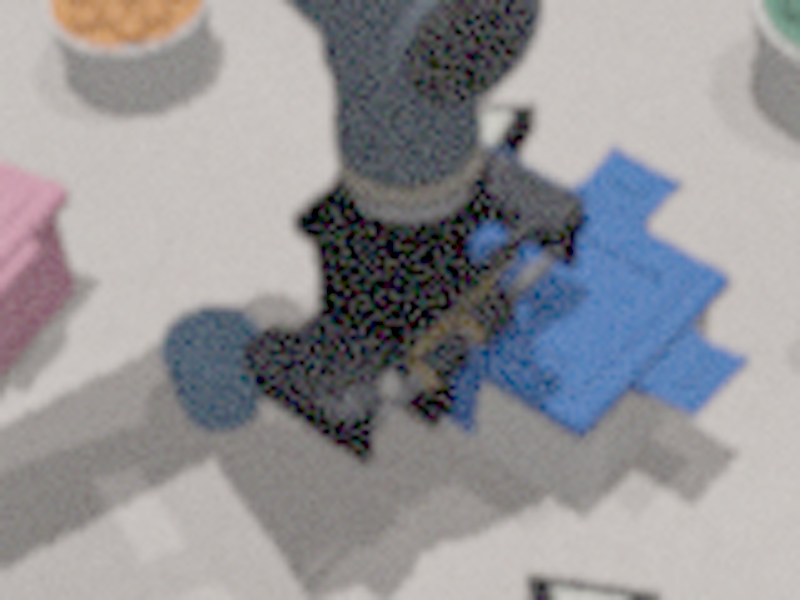

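The front clip's corner is now at (244,195.6), which puts it around 0.3 rad. I'll push further until there is contact.

>>> play_rows(fingers=[255, 255, 255, 255, 255], linear=[[0, 2, 0], [0, 4, 0], [0, 5, 0], [0, 6, 0], [0, 6, 0]], rot=[[0, 0, 0], [0, 0, 0], [0, 0, 0], [0, 0, 0], [0, 0, 0]])

```text
time_s: 7.45
position: [0.4506, 0.0582, 0.0186]
tcp_rot: [[-0.201, 0.979, -0.006], [0.98, 0.201, -0.0], [0.001, -0.005, -1.0]]
force: [-5.6, -4.4, 3.0]
opening: 0.002
```

Run:
```python
from h import *
st();view("s8",y0=110,y1=230)
```

```text
7.45 bx,by,z [-88.6   0.6  18.6] F [-5.6 -4.4  3. ] [[-0.201, 0.979, -0.006], [0.98, 0.201, -0.0], [0.001, -0.005, -1.0]]
```

View pics/s8.png

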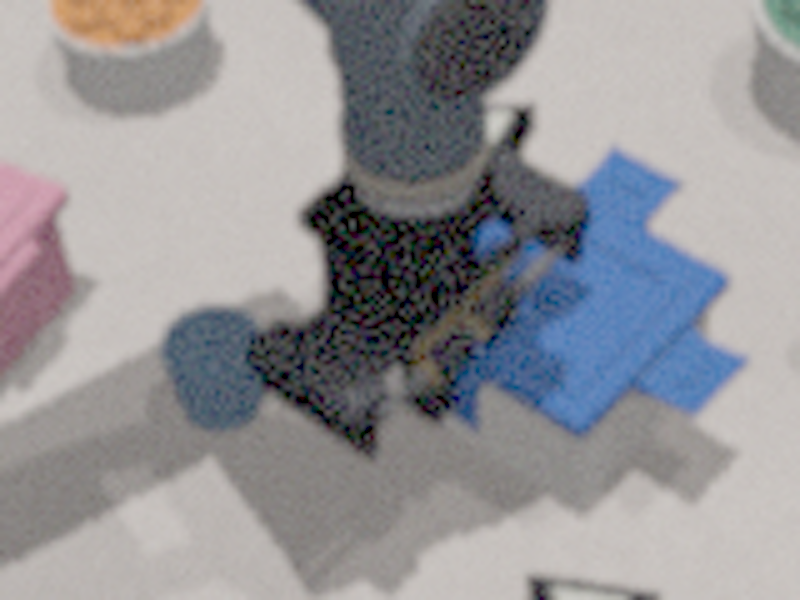

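Contact now: 7 N, and the arm stalled at bx −88.6. Next I back off and go to the left clip.

>>> play_rows(fingers=[255, 255, 255, 255, 255, 255, 255, 255, 255, 255, 255, 255, 255, 255, 255, 255, 255, 255, 255, 255], linear=[[0, -10, 0], [0, -18, -5], [0, -18, -40], [0, -18, -80], [0, -10, -110], [25, 10, -110], [50, 35, -110], [80, 60, -110], [116, 85, -110], [116, 85, -110], [116, 85, -85], [116, 85, -65], [116, 85, -50], [116, 85, -40], [116, 85, -32], [116, 85, -24], [116, 85, -16], [116, 85, -8], [116, 85, 0], [116, 85, 0]], rot=[[0, 0, 0], [0, 0, 0], [0, 0, 0], [0, 0, 0], [0, 0, 0], [0, 0, 0], [0, 0, 0], [0, 0, 0], [0, 0, 0], [0, 0, 0], [0, 0, 0], [0, 0, 0], [0, 0, 0], [0, 0, 0], [0, 0, 0], [0, 0, 0], [0, 0, 0], [0, 0, 0], [0, 0, 0], [0, 0, 0]])

```text
time_s: 9.5
position: [0.5127, 0.1891, 0.0175]
tcp_rot: [[-0.201, 0.98, -0.002], [0.98, 0.201, -0.0], [0.0, -0.002, -1.0]]
force: [-0.3, 0.5, -0.6]
opening: 0.005
```

Run:
```python
from h import *
st();view("s9",y0=110,y1=230)
```

```text
9.5 bx,by,z [ -1.2 116.3  17.5] F [-0.3  0.5 -0.6] [[-0.201, 0.98, -0.002], [0.98, 0.201, -0.0], [0.0, -0.002, -1.0]]
```

View pics/s9.png

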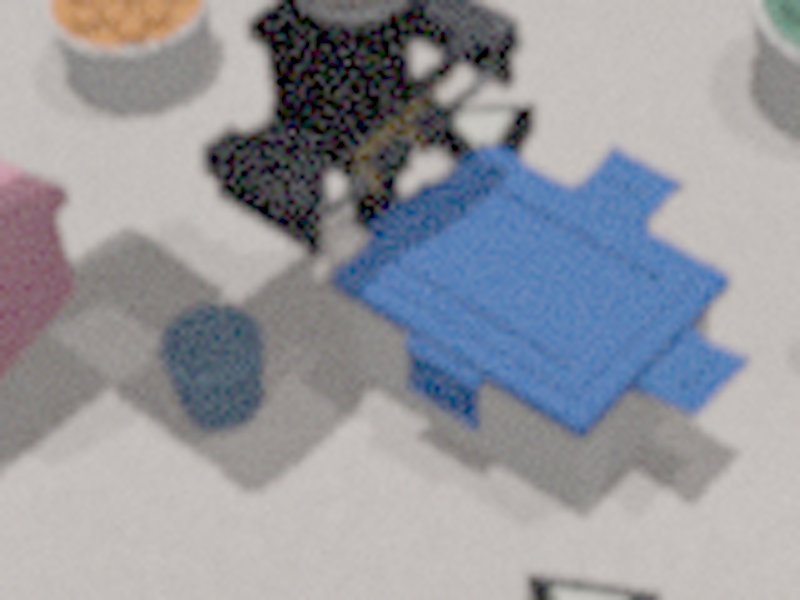

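The front clip hangs flat, at about (445,385) in the zoom. Now I push the left clip in.

>>> play_rows(fingers=[255, 255, 255, 255, 255, 255, 255, 255], linear=[[-2, 0, 0], [-4, 0, 0], [-6, 0, 0], [-8, 0, 0], [-10, 0, 0], [-12, 0, 0], [-14, 0, 0], [-14, 0, 0]], rot=[[0, 0, 0], [0, 0, 0], [0, 0, 0], [0, 0, 0], [0, 0, 0], [0, 0, 0], [0, 0, 0], [0, 0, 0]])

```text
time_s: 10.35
position: [0.5145, 0.1838, 0.0189]
tcp_rot: [[-0.194, 0.981, -0.001], [0.981, 0.194, 0.013], [0.013, 0.001, -1.0]]
force: [-3.5, 31.5, -1.6]
opening: 0.005
```

>>> play_rows(fingers=[255, 255, 255, 255, 255, 255, 255, 255, 255, 255, 255, 255, 255, 255, 255, 255, 255, 255, 255, 255], linear=[[10, 0, 0], [18, 0, -5], [22, 0, -40], [22, 0, -80], [10, 10, -110], [-15, 35, -110], [-40, 60, -110], [-70, 85, -110], [-102, 105, -110], [-102, 105, -110], [-102, 105, -85], [-102, 105, -65], [-102, 105, -50], [-102, 105, -40], [-102, 105, -32], [-102, 105, -24], [-102, 105, -16], [-102, 105, -8], [-102, 105, 0], [-102, 105, 0]], rot=[[0, 0, 0], [0, 0, 0], [0, 0, 0], [0, 0, 0], [0, 0, 0], [0, 0, 0], [0, 0, 0], [0, 0, 0], [0, 0, 0], [0, 0, 0], [0, 0, 0], [0, 0, 0], [0, 0, 0], [0, 0, 0], [0, 0, 0], [0, 0, 0], [0, 0, 0], [0, 0, 0], [0, 0, 0], [0, 0, 0]])

```text
time_s: 12.35
position: [0.639, 0.0966, 0.0175]
tcp_rot: [[-0.201, 0.98, -0.001], [0.98, 0.201, -0.0], [0.0, -0.001, -1.0]]
force: [-0.5, 0.6, 0.8]
opening: 0.005
```

Run:
```python
from h import *
st();view("s10",y0=110,y1=230)
view("t10","top",y0=120,y1=230,x0=150,x1=310)
```

```text
12.35 bx,by,z [1.037e+02 1.000e-01 1.750e+01] F [-0.5  0.6  0.8] [[-0.201, 0.98, -0.001], [0.98, 0.201, -0.0], [0.0, -0.001, -1.0]]
```

View pics/s10.png

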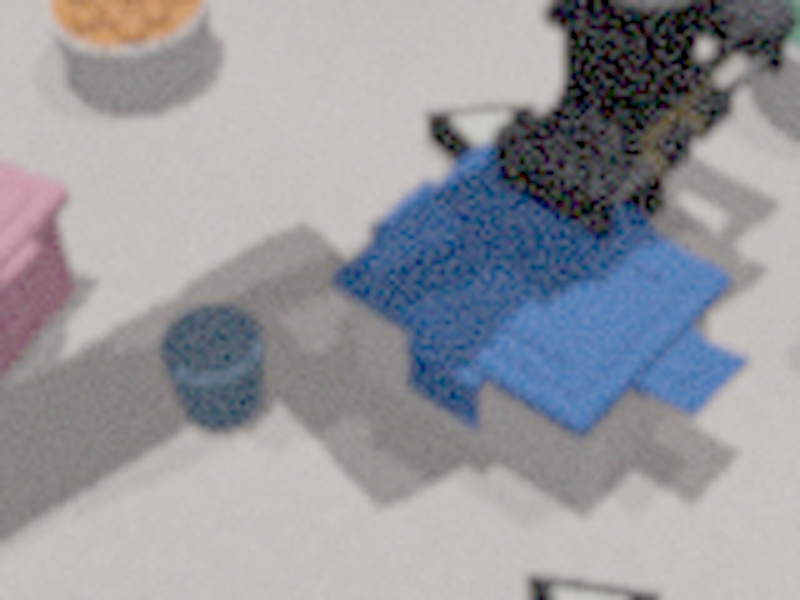

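View pics/t10.png

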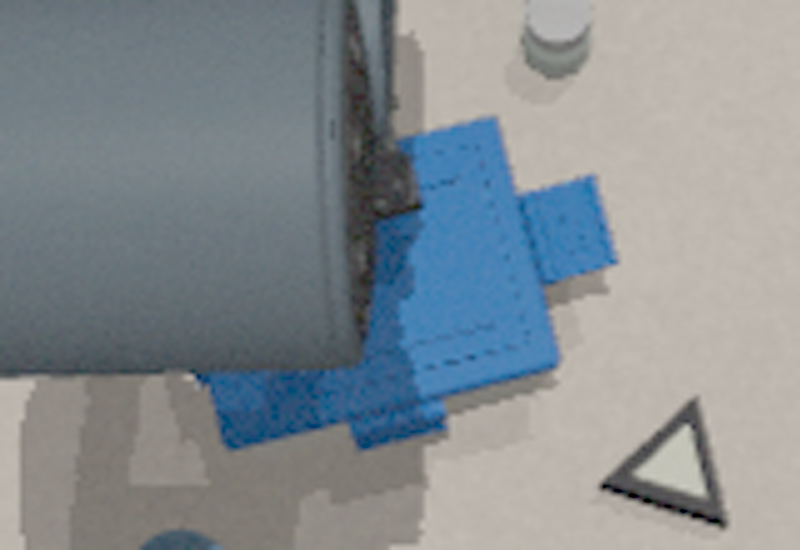

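The front and left clips are down. Now I push the back clip in.

>>> play_rows(fingers=[255, 255, 255, 255, 255, 255, 255, 255, 255, 255], linear=[[0, -2, 0], [0, -4, 0], [0, -6, 0], [0, -8, 0], [0, -10, 0], [0, -12, 0], [0, -14, 0], [0, -16, 0], [0, -17, 0], [0, -17, 0]], rot=[[0, 0, 0], [0, 0, 0], [0, 0, 0], [0, 0, 0], [0, 0, 0], [0, 0, 0], [0, 0, 0], [0, 0, 0], [0, 0, 0], [0, 0, 0]])

```text
time_s: 13.45
position: [0.6239, 0.0933, 0.0189]
tcp_rot: [[-0.2, 0.98, 0.002], [0.98, 0.2, 0.0], [-0.0, 0.002, -1.0]]
force: [3.9, 1.5, -1.1]
opening: 0.008
```

Run:
```python
from h import *
st()
```

```text
13.45 bx,by,z [88.3 -0.1 18.9] F [ 3.9  1.5 -1.1] [[-0.2, 0.98, 0.002], [0.98, 0.2, 0.0], [-0.0, 0.002, -1.0]]
```

>>> play_rows(fingers=[255, 255, 255, 255, 255, 255, 255, 255, 255, 255, 255, 255, 255, 255, 255, 255, 255, 255, 255, 255], linear=[[0, -3, 0], [0, -4, 0], [0, 8, 0], [0, 18, -20], [0, 18, -70], [-20, 10, -110], [-50, -15, -110], [-80, -50, -110], [-118, -87, -110], [-118, -87, -110], [-118, -87, -85], [-118, -87, -65], [-118, -87, -50], [-118, -87, -40], [-118, -87, -32], [-118, -87, -24], [-118, -87, -16], [-118, -87, -8], [-118, -87, 0], [-118, -87, 0]], rot=[[0, 0, 0], [0, 0, 0], [0, 0, 0], [0, 0, 0], [0, 0, 0], [0, 0, 0], [0, 0, 0], [0, 0, 0], [0, 0, 0], [0, 0, 0], [0, 0, 0], [0, 0, 0], [0, 0, 0], [0, 0, 0], [0, 0, 0], [0, 0, 0], [0, 0, 0], [0, 0, 0], [0, 0, 0], [0, 0, 0]])

```text
time_s: 15.45
position: [0.561, -0.0398, 0.0177]
tcp_rot: [[-0.201, 0.98, -0.001], [0.98, 0.201, 0.0], [0.0, -0.001, -1.0]]
force: [-0.1, -0.7, 0.1]
opening: 0.009
```

>>> play_rows(fingers=[255, 255, 255, 255, 255, 255, 255], linear=[[2, 0, 0], [4, 0, 0], [6, 0, 0], [8, 0, 0], [10, 0, 0], [11, 0, 0], [11, 0, 0]], rot=[[0, 0, 0], [0, 0, 0], [0, 0, 0], [0, 0, 0], [0, 0, 0], [0, 0, 0], [0, 0, 0]])

```text
time_s: 16.15
position: [0.5595, -0.0297, 0.0189]
tcp_rot: [[-0.201, 0.98, 0.001], [0.98, 0.201, -0.001], [-0.001, 0.0, -1.0]]
force: [0.1, -4.3, -1.6]
opening: 0.009
```

Run:
```python
from h import *
st();view("s11",y0=110,y1=230)
```

```text
16.15 bx,by,z [   0.2 -107.5   18.9] F [ 0.1 -4.3 -1.6] [[-0.201, 0.98, 0.001], [0.98, 0.201, -0.001], [-0.001, 0.0, -1.0]]
```

View pics/s11.png

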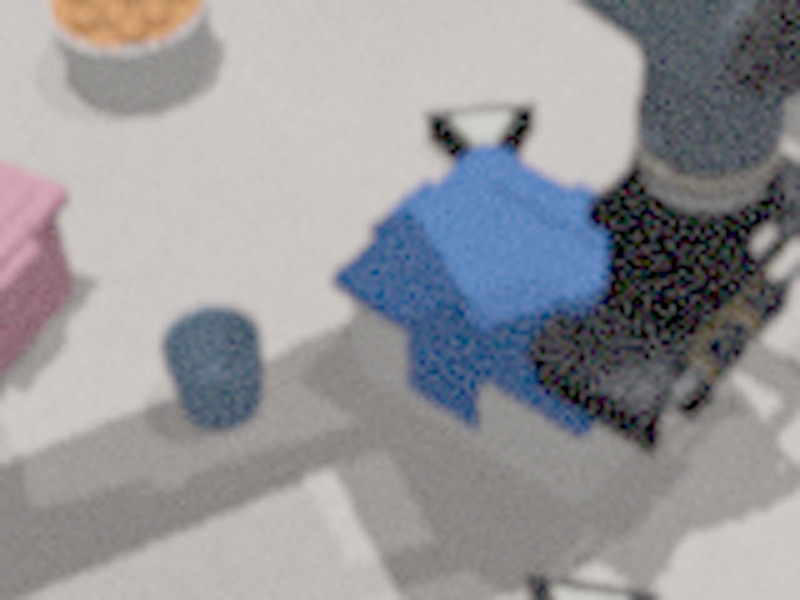

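Right clip contact is at by −107.5 with 4 N. I'll press a little more, then retreat up and away so I can look.

>>> play_rows(fingers=[255, 255, 255, 255, 255, 255, 255, 255, 255, 255, 255, 255, 255, 255, 255, 255], linear=[[2, 0, 0], [4, 0, 0], [4, 0, 0], [-8, 0, 0], [-14, 0, -20], [-14, 0, -70], [-14, 0, -120], [-14, 0, -170], [0, -30, -220], [40, -60, -250], [80, -90, -250], [120, -120, -250], [160, -130, -250], [200, -130, -250], [240, -130, -250], [280, -130, -250]], rot=[[0, 0, 0], [0, 0, 0], [0, 0, 0], [0, 0, 0], [0, 0, 0], [0, 0, 0], [0, 0, 0], [0, 0, 0], [0, 0, 0], [0, 0, 0], [0, 0, 0], [0, 0, 0], [0, 0, 0], [0, 0, 0], [0, 0, 0], [0, 0, 0]])

```text
time_s: 17.8
position: [0.3738, 0.2213, 0.2691]
tcp_rot: [[-0.201, 0.98, -0.001], [0.98, 0.201, 0.002], [0.002, -0.0, -1.0]]
force: [-0.1, 0.3, 0.1]
opening: 0.001
```

Run:
```python
from h import *
st();view("s12",y0=110,y1=230);view("t12","top",y0=120,y1=230,x0=150,x1=310);view("tf","top",0,512,0,384,1.5)
```

```text
17.8 bx,by,z [-130.7  176.   269.1] F [-0.1  0.3  0.1] [[-0.201, 0.98, -0.001], [0.98, 0.201, 0.002], [0.002, -0.0, -1.0]]
```

View pics/s12.png

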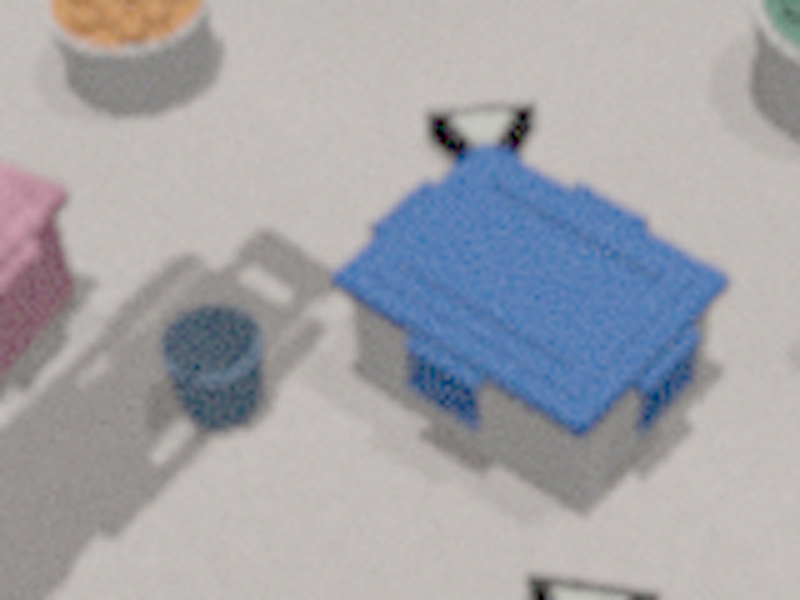

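View pics/t12.png

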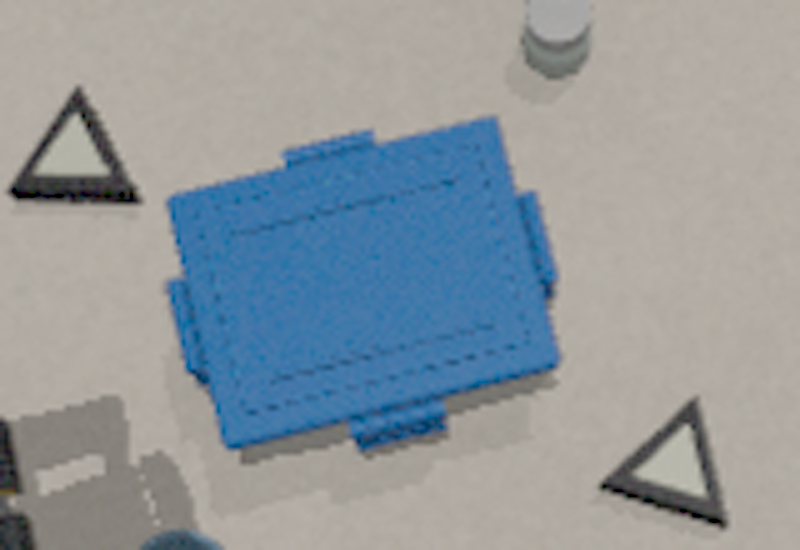

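View pics/tf.png

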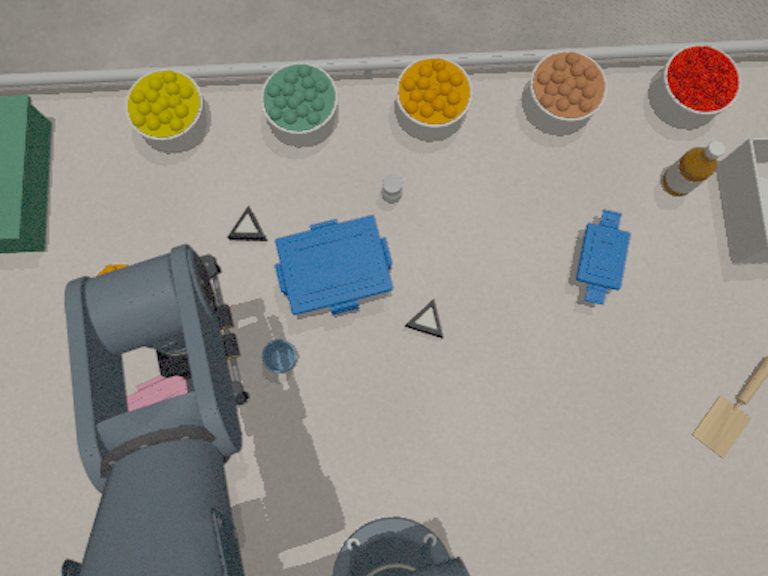

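Run:
```python
from h import *
a=np.radians(11.7);c=np.array([.5375,.0755,0]);ux=np.array([np.cos(a),np.sin(a),0]);uy=np.array([-ux[1],ux[0],0]);k=np.array([0,0,1.])
B=lambda x,y,z:c+(ux*x+uy*y+k*z)/1000
for n,x0,y0 in(("top",150,120),("side",150,110)):
  T=get_calibration(n)['camera_from_world'];print(n,-T[:3,:3].T@T[:3,3])
  for nm,f in dict(front=lambda r,s,z:B(-r-75,s,z),back=lambda r,s,z:B(75+r,s,z),left=lambda r,s,z:B(s,95+r,z),right=lambda r,s,z:B(s,-95-r,z)).items():
    for t in(0,.25,.5):
      print(nm,t,*[((proj(n,f(36*np.sin(t)+2*np.cos(t),s,82-36*np.cos(t)+2*np.sin(t)))[0]-[x0,y0])*5+2).round(0) for s in(-25,25)], 'rim',*[((proj(n,f(2,s,84))[0]-[x0,y0])*5+2).round(0) for s in(-25,25)] if t==0 else '')
```

```text
top [0.24394554 0.00938681 1.23637954]
front 0 [453. 424.] [362. 448.] rim [451. 411.] [357. 435.]
front 0.25 [457. 440.] [366. 463.] rim
front 0.5 [461. 453.] [369. 477.] rim
back 0 [384. 155.] [295. 178.] rim [380. 134.] [288. 157.]
back 0.25 [380. 140.] [291. 162.] rim
back 0.5 [376. 123.] [287. 146.] rim
left 0 [208. 388.] [187. 300.] rim [198. 373.] [177. 282.]
left 0.25 [191. 391.] [171. 303.] rim
left 0.5 [175. 394.] [155. 305.] rim
right 0 [560. 299.] [536. 213.] rim [561. 282.] [537. 193.]
right 0.25 [576. 295.] [552. 208.] rim
right 0.5 [590. 289.] [567. 202.] rim
side [ 0.04545008 -0.52078842  0.92918554]
front 0 [483. 430.] [414. 387.] rim [481. 387.] [410. 343.]
front 0.25 [473. 439.] [403. 395.] rim
front 0.5 [463. 444.] [393. 400.] rim
back 0 [648. 268.] [580. 230.] rim [650. 223.] [581. 185.]
back 0.25 [657. 257.] [589. 220.] rim
back 0.5 [665. 245.] [598. 208.] rim
left 0 [378. 276.] [432. 227.] rim [373. 231.] [429. 182.]
left 0.25 [366. 267.] [421. 218.] rim
left 0.5 [355. 256.] [410. 208.] rim
right 0 [644. 435.] [697. 379.] rim [646. 391.] [701. 335.]
right 0.25 [657. 441.] [710. 385.] rim
right 0.5 [670. 444.] [722. 388.] rim
```

The side view matches flat for the front and right clips: bottom corners at (478,425) and (642,428), against predictions of (483,430) and (644,435). The small box is untouched. The left and back clips' lower ends are hidden, and left stalled about 3 mm earlier than right, so I'll tilt the wrist camera to look at it.

>>> play_rows(fingers=[255, 255, 255, 255, 255, 255, 255, 255, 255, 255, 255], linear=[[0, 20, 0], [0, 40, 0], [-10, 60, 10], [-20, 80, 20], [-35, 100, 30], [-50, 115, 45], [-65, 131, 57], [-65, 131, 57], [-65, 131, 57], [-65, 131, 57], [-65, 131, 57]], rot=[[0, -4, 0], [0, -8, 0], [0, -13, 0], [0, -18, 0], [0, -23, 0], [0, -28, 0], [0, -34, 0], [0, -40, 0], [0, -40, 0], [0, -40, 0], [0, -40, 0]])

```text
time_s: 19.05
position: [0.5173, 0.181, 0.2127]
tcp_rot: [[-0.152, 0.98, 0.129], [0.752, 0.199, -0.629], [-0.642, 0.001, -0.767]]
force: [0.1, -0.2, -0.0]
opening: 0.009
```

Run:
```python
from h import *
st();view("w5","wrist",0,512,0,384,1.5)
a=np.radians(11.7);c=np.array([.5375,.0755,0]);ux=np.array([np.cos(a),np.sin(a),0]);uy=np.array([-ux[1],ux[0],0]);k=np.array([0,0,1.])
B=lambda x,y,z:c+(ux*x+uy*y+k*z)/1000
for t in(0,.25): print(t,[(proj("wrist",B(s,95+36*np.sin(t)+2*np.cos(t),82-36*np.cos(t)))[0]*1.5).round() for s in(-25,25)])
print('rim',[(proj("wrist",B(s,97,84))[0]*1.5).round() for s in(-25,25)],'lid',[(proj("wrist",B(s,90,90))[0]*1.5).round() for s in(-70,70)],'foot',[(proj("wrist",B(s,90,0))[0]*1.5).round() for s in(-70,70)])
```

```text
19.05 bx,by,z [  1.6 107.4 212.7] F [ 0.1 -0.2 -0. ] [[-0.152, 0.98, 0.129], [0.752, 0.199, -0.629], [-0.642, 0.001, -0.767]]
0 [array([344., 141.]), array([408., 141.])]
0.25 [array([343., 132.]), array([409., 131.])]
rim [array([341., 173.]), array([410., 173.])] lid [array([280., 186.]), array([472., 185.])] foot [array([295., 116.]), array([458., 115.])]
```

View pics/w5.png

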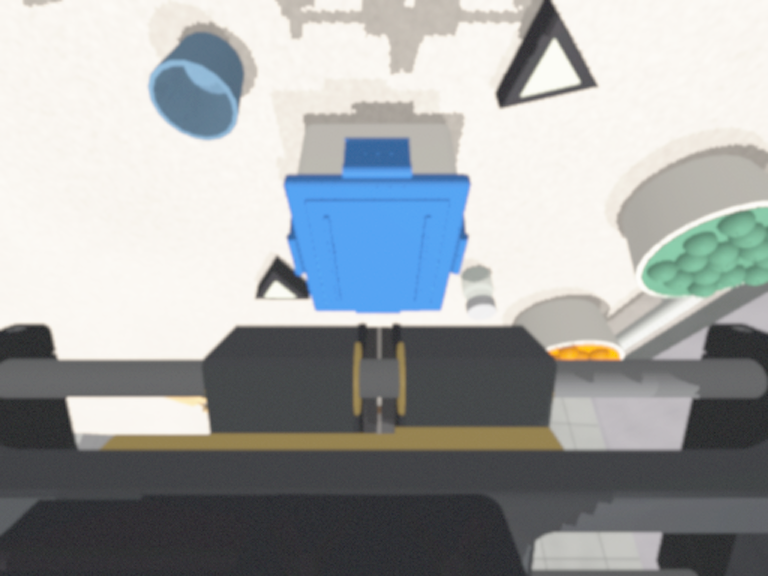

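The tilted wrist view shows the left clip lying flat: its bottom edge is at row 138, against about 134 predicted for shut and 125 for 0.25 rad. The front and back clips show equal thin slivers at (292,250) and (463,248), so the back one is flat as well.

Run:
```python
from h import *
bot.hand_in();print(bot.read_state()['time_s'])
```

```text
the job is handed in; nothing more can be done
the job is handed in; nothing more can be done
```

All four clips of the larger box are shut by my last checks, and I handed the job in at about 19 s with the arm clear of everything. With the fingers shut, I pressed each clip down from above and then pushed it in until it met the box side.

- **Front, left and right clips:** the front and right clips match the flat position in the side view. The left clip matches it in a tilted wrist view.
- **Back clip:** I never saw its lower end directly. It met the finger at +88 mm from the box centre, against −89 mm for the flat front clip. It also looked the same as the front clip in the wrist view.
- **Smaller box:** it stands where it was in the last top view. Both its clips still look open there, though I did not measure their angles.

**What disagreed:**
- **Fingertips:** they end about 29 mm short of the stated TCP, so my first press on the front clip left it unmoved. I went deeper after that.
- **Left clip:** it met the finger about 3 mm earlier than the right one, with 31 N on the wrist.

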